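Set up a splash shield: flip its prop leg and hold it upright

ROBOT

A 6-joint arm with a two-finger parallel gripper is mounted at the origin on a cart in front of the work surface, level with it; the furniture and walls round the work are solid. World frame = base frame: x ahead of the robot, y to its left, z up, the work surface at z = 0. Lengths are in m, angles in rad, forces in N, time in s.
With the tool pointing down it reaches from about 0.275 to 0.975 m from the base axis. Payload 8.4 kg.
Tool frame: the origin (TCP) lies at the very end of the fingers, on their centre line; the grasp point (between the pads) lies behind it (env.hold_point_z is the z of the grasp point in the tool frame, in m); z points along the fingers, y is the line along which they close (so a half turn about z gives the same grasp; the last joint's range is limited). The gripper opens to 92 mm and grips with 3 to 60 N. Pads are 20 mm wide; open, the fingers measure 128 mm over their backs; the gripper's body (75 mm by 189 mm) begins 69 mm behind the grasp point.
Start: joints at [-0.002, 0.353, 1.633, -0, 1.155, -0.002], TCP at [0.625, -0, 0.188] pointing down, gripper open.
Joint ranges: [-2.63, 2.63], [-0.92, 2.1], [0.06, 2.66], [-1.3, 4.44], [0, 2.69], [-3.02, 3.02]. Speed limits (rad/s): [2.22, 2.22, 2.79, 3.14, 3.14, 3.14].

INTERFACE

Orientations are given as a unit quaternion [w, x, y, z].
In Python, from bench import env gives the robot as it stands.
- The arm moves only by the tool apply_moves, never from a script. Its argument "series" is a list of rows, each an object with "delta_pos": the shift along the tool's x, y, z scaled (see below), a list of three; "delta_rot": the turn, a rotation vector about the tool's x, y, z scaled (see below), a list of three; "claw": the gripper command: -1 is shut, 1 is fully open, values between are in proportion. In form: [{"delta_pos": [dx, dy, dz], "delta_rot": [wx, wy, wz], "claw": claw}, ...]. A call has 1 to 20 rows; each row shifts and turns the commanded pose from where the row before left it, along the tool's axes as they then stand; what a row does not reach is not made up. The controller multiplies each number of a shift by 50 cm and each number of a turn by 2 pi rad. A row lasts 1/12 s, in which the tool goes at most 41.7 mm and 7.16 degrees, less where a joint would pass 70% of its speed; a pose out of reach is approached as far as the arm can. A call with a number of a shift or a turn outside -1 to 1 is refused whole. A call with a gripper value outside its range is refused whole. The fingers move at their own pace and stop on an object; "newtons" is the grip in N (left out, the last holds). Time passes only in rows, so rows that do not move let the fingers close. It gives the time, the measured TCP pose, the force, the opening and the grip force at its end, in the units of the state.
- env.get_obs(): the state, without advancing time (a new reading comes with each control period).
- env.capture(name): name is "scene" or "side" or "wrist"; returns a dict with "image" (420x560x3 uint8, red, green, blue), "K" (3x3 intrinsics, pixels), "R" (3x3) and "t" (3): a world point X has camera coordinates R X + t; the wrist camera has in their place "mount" (4x4, takes a point from camera to tool coordinates, whose origin is the TCP and whose axes are the flange's). Camera axes: x right, y down, z forward; pixel columns grow to the right and rows downward; lengths in m; the calibration is good to about 2 mm. A picture is of the moment at which its call begins: read the wrist's pose just before it. There is no depth.
- env.finish_job(): hands the job in; it is judged then, once.
The state is a dict: "time_s": time; "qpos": joint angles; "joint_vel": joint speeds; "effort": joint torques, N m; "tcp_pos": TCP position; "orientation": TCP orientation; "wrist_force": force on the tool from outside, world axes, zero at the start; "moment": the same for the moment, N m; "gripper_width": finger opening in m; "gripper_force": force on a finger pad.
Only numpy, scipy, OpenCV 4.12 (cv2) and the standard library are available. Lean on these libraries where they do the work, as an engineer would, in place of code of your own. Each camera call takes 0.05 s, during which the arm holds its last target. There are 200 camera calls.

TASK

The little splash shield on the worktop is leaning back with its prop leg folded up. Flip the leg over its top centre so that it drops right down to its stop, then take the shield by its handle, pull it upright so that the leg's foot presses lightly on the worktop, and finish while still holding it there by the handle, because it tips back if let go. Leave the base plate where it stands and do not disturb the glassware, bottles and other things around it.

Things in the scene. Friction and masses are not known exactly. Their poses are not given: they have to be found in the camera images.
- shield_base: Dark steel base plate of the splash shield, 3 kg, loose on the worktop, 160 (x) by 210 (y) by 12 mm. Origin: on the worktop straight below the shield's hinge axis, which is 22 mm up and runs along y; the plate reaches from x = -60 to +100 mm. x points to the back of the shield (away from the robot, give or take 0.3 rad of yaw), z up.
- shield (a joint): Lean of the shield about the base's hinge, rad: 0 upright, positive leaning back (to base +x), range -0.15 to 0.36; it starts on its rear stop, 0.36. Its weight (0.6 kg) and a light spring (0.25 N m) always tip it back: holding it upright takes about 1.5 N at the handle. Aluminium frame with a clear window, 194 mm wide, 14 mm thick, its top edge 200 mm above the worktop when upright.
- handle (a point): Middle of the bar of the black handle on top of the shield: a round bar of 14 mm diameter along the base's y, 110 mm between its two posts, 206 mm from the hinge axis (228 mm above the worktop when upright), 21 mm of free height under it. Moves with the shield.
- leg (a joint): Leg angle about its hub relative to the shield, rad: 0 in line with it, foot up; about -0.25 folded, on its rear stop (start); grows over the top, out in front (base -x) and down; 2.653 down on its stop. The weighted leg (0.15 kg) falls back until past the vertical (about 0.36 while the shield leans back), beyond that drops to 2.653 by itself. Pushing it over near the foot takes about 1 N.
- leg_hub (a point): Pivot of the leg, at base y = -135 mm, outside the shield's -y edge (frame ends at y = -97 mm), 83 mm from the hinge axis along the shield. The leg is a round rod of 12 mm diameter and turns in the plane y = -135 mm.
- leg_foot (a point): Centre of the leg's rubber foot, a ball of 20 mm diameter, 107.6 mm from the hub; a dark collar of 19 mm diameter is on the rod just below. Folded, it is the leg's top end, a little behind the shield and about as high as its top edge; leg on its stop and shield upright, it touches the worktop (centre 10 mm up) 50 mm in front of the hinge.
- beaker: Clear plastic beaker, 59 mm wide, 68 mm high, behind the shield. Origin under its centre. Leave alone.
- brown_bottle: Brown bottle, 60 mm diameter, 135 mm high, behind the shield. Origin under its centre. Leave alone.
- white_bottle: White bottle, 37 mm diameter, 88 mm high, left of the shield. Origin under its centre. Leave alone.
- vial: Small vial, 20 mm diameter, 48 mm high, just in front of the base plate. Origin under its centre. Leave alone.
- timer: Bench timer, 39x68x62 mm. Origin under its centre. Leave alone.
- dropper: Small brown dropper bottle, 30 mm diameter, 75 mm high, right of the shield near the front edge. Origin under its centre. Leave alone.

How it is judged:
By the outcome, as a careful person would: the job done as asked, in the order asked, and still so for the second after the job is handed in, while the arm keeps its last pose, push and grip.
It also fails if it takes over 48 s, if anything falls off the work surface, if the arm or the gripper's body presses on something with over 40 N, if the wrist force passes 120 N, or if a joint passes its speed limit or range.

## Working session

There is one attempt and no reset: what is moved stays moved. The work goes in short steps, Python scripts to look and compute and a tool call to move; the robot and the scene stay as the last step left them, time stands still between calls to the robot, and variables do not carry over. Pictures are saved under pics/ and viewed, at most 10 in all, crops included, and the job is handed in when it is done.

Besides the shell and the picture viewer there is one more tool, called after "Call:" by a JSON object that holds its "op" and its "data", one argument or row to a line. apply_moves: Moves the arm, as the interface text tells. Its arguments: {"type":"object","properties":{"series":{"type":"array"},"newtons":{"type":"number"}},"required":["series"]}

```bash
ls; mkdir -p pics; python3 - <<'E'
from bench import env
import cv2,numpy as np
o=env.get_obs();print(o,env.hold_point_z)
ims=[]
for n in ("scene","side"):
    c=env.capture(n);print(n,c["K"].tolist(),np.round(c["R"],4).tolist(),np.round(c["t"],4).tolist())
    cv2.imwrite(f"pics/{n}0.png",c["image"][...,::-1]);np.savez(f"{n}0.npz",**c)
c=env.capture("wrist");print(c["mount"])
E
```

```text
pics
{'time_s': 0.0, 'qpos': array([-2.41179714e-03,  3.53644497e-01,  1.63414172e+00, -4.71853306e-06,
        1.15520906e+00, -2.39740434e-03]), 'joint_vel': array([ 1.51088070e-04, -1.33883225e-03, -1.93775327e-03,  7.66140977e-04,
        5.30993024e-05, -2.21511144e-03]), 'effort': array([-2.43486713e-03, -5.93846583e+01, -3.34216332e+01,  6.94100303e-02,
        2.34022352e-02, -1.15005114e-04]), 'tcp_pos': array([ 6.24455817e-01, -7.72519627e-06,  1.87362762e-01]), 'orientation': array([-4.95572279e-04,  7.07111021e-01,  7.07102193e-01, -4.96238929e-04]), 'wrist_force': array([0.4305199 , 0.11512964, 0.01268418]), 'moment': array([ 0.05220464,  0.0344959 , -0.0136612 ]), 'gripper_force': 0.0, 'gripper_width': 0.09174081185508245} -0.0187
scene [[412.3663977546833, 0.0, 281.2597003069055], [0.0, 412.3663977546833, 210.66470528691036], [0.0, 0.0, 1.0]] [[0.5727, -0.8198, -0.0045], [-0.3858, -0.2646, -0.8838], [0.7233, 0.5079, -0.4678]] [-0.4064, 0.3692, 1.0149]
side [[518.0210293063444, 0.0, 280.68061675113614], [0.0, 518.0210293063444, 202.67071536893528], [0.0, 0.0, 1.0]] [[-0.8576, -0.5142, -0.009], [-0.3786, 0.6431, -0.6657], [0.3481, -0.5675, -0.7462]] [0.4581, 0.3769, 1.4126]
[[-2.59797750e-04 -9.55143278e-01 -2.96143969e-01  8.36745551e-02]
 [ 9.99999955e-01 -2.04337139e-04 -2.18226607e-04  1.42937227e-03]
 [ 1.47924466e-04 -2.96144012e-01  9.55143289e-01 -1.96779225e-01]
 [ 0.00000000e+00  0.00000000e+00  0.00000000e+00  1.00000000e+00]]
```

View pics/scene0.png

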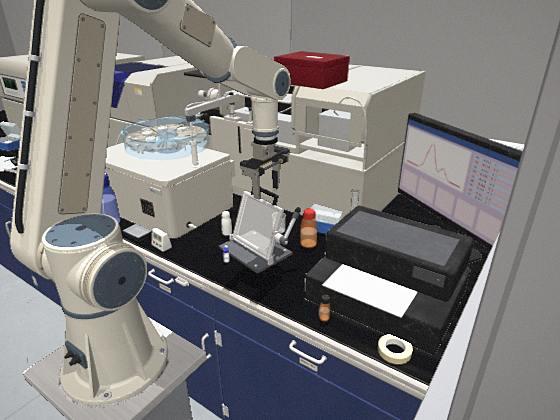

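View pics/side0.png

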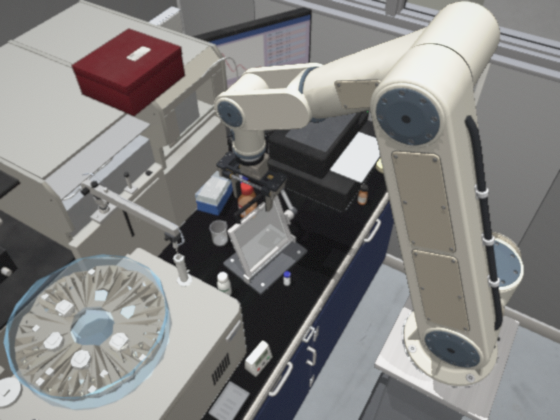

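The shield sits near scene (258,235) and side (262,245), with its leg at scene (290,228). The gripper is right over it, so I'll look at enlarged crops.

```bash
python3 - <<'E'
from bench import env
import cv2,numpy as np
a=np.load("scene0.npz")["image"][170:290,200:340,::-1]
b=np.load("side0.npz")["image"][150:300,190:330,::-1]
a=cv2.resize(a,None,fx=4,fy=4,interpolation=3)
b=cv2.resize(b,None,fx=4,fy=4,interpolation=3)
def grid(im,x0,y0):
    for x in range(0,im.shape[1],80): cv2.putText(im,str(x0+x//4),(x,10),0,.35,(0,255,255),1);cv2.line(im,(x,0),(x,im.shape[0]),(0,255,255),1) if 0 else cv2.line(im,(x,12),(x,18),(0,255,255),1)
    for y in range(0,im.shape[0],80): cv2.putText(im,str(y0+y//4),(0,y+4),0,.35,(0,255,255),1)
grid(a,200,170);grid(b,190,150)
cv2.imwrite("pics/sa.png",a);cv2.imwrite("pics/sb.png",b)
w=env.capture("wrist");np.savez("wrist0.npz",**w);cv2.imwrite("pics/w0.png",w["image"][...,::-1]);print(w["K"])
E
```

```text
[[337.86506475   0.         276.32924577]
 [  0.         337.86506475 210.2852012 ]
 [  0.           0.           1.        ]]
```

View pics/sa.png

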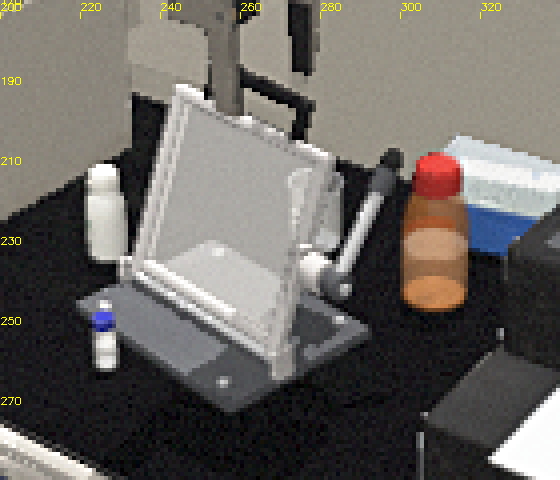

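View pics/sb.png

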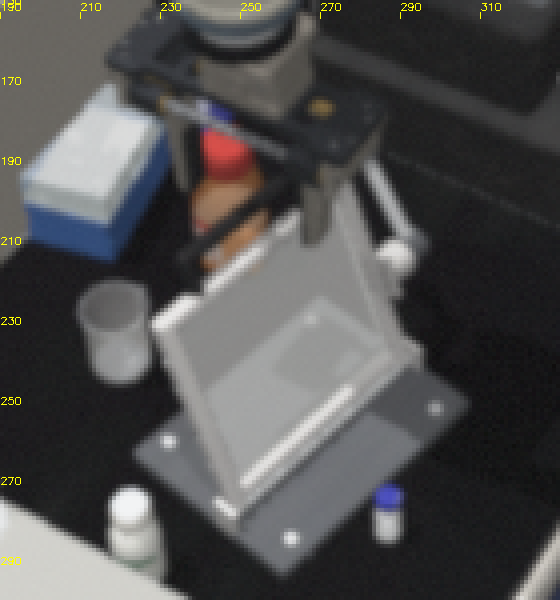

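View pics/w0.png

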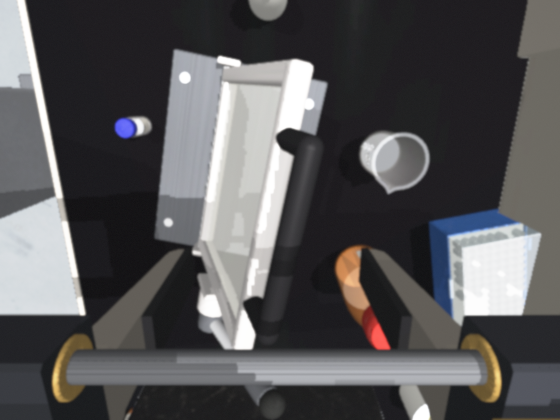

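Scene, side and wrist all show the base plate, the leg folded up behind the shield on the robot's right (foot at scene ~(297,208), wrist ~(270,402)), and the handle bar from wrist (308,145) to (262,320). Plate corners in wrist are about (175,50), (157,240) and (327,85). Next I'll compute the base pose from the plate and check it by projection.

```bash
cat > h.py <<'E'
import numpy as np
from scipy.spatial.transform import Rotation as R
def cam(n,c,o=None):
    K=c["K"]
    if n!="wrist": return K,c["R"],c["t"]
    q=o["orientation"];T=np.eye(4);T[:3,:3]=R.from_quat(np.r_[q[1:],q[0]]).as_matrix();T[:3,3]=o["tcp_pos"]
    M=np.linalg.inv(T@c["mount"]);return K,M[:3,:3],M[:3,3]
def ray(C,px,z):
    K,Rm,t=C;d=Rm.T@np.linalg.inv(K)@np.r_[px,1];o=-Rm.T@t;return o+d*(z-o[2])/d[2]
def tri(Cs,pxs):
    A=[];b=[]
    for (K,Rm,t),p in zip(Cs,pxs):
        d=Rm.T@np.linalg.inv(K)@np.r_[p,1];d/=np.linalg.norm(d);P=np.eye(3)-np.outer(d,d);A.append(P);b.append(P@(-Rm.T@t))
    return np.linalg.lstsq(np.vstack(A),np.hstack(b),rcond=None)[0]
def proj(C,X):
    K,Rm,t=C;p=K@(Rm@X+t);return p[:2]/p[2]
def pt(B,p): # B=(x,y,yaw)
    c,s=np.cos(B[2]),np.sin(B[2]);return np.array([B[0]+c*p[0]-s*p[1],B[1]+s*p[0]+c*p[1],p[2]])
def onsh(r,lean,y): return (r*np.sin(lean),y,.022+r*np.cos(lean))
def foot(leg,lean):
    h=onsh(.083,lean,-.135);a=lean-leg;return (h[0]+.1076*np.sin(a),-.135,h[2]+.1076*np.cos(a))
E
python3 - <<'E'
from h import *
from bench import env
from scipy.optimize import least_squares
o=env.get_obs()
L=lambda n:dict(np.load(n+"0.npz"))
C={n:cam(n,L(n),o) for n in("scene","side","wrist")}
# plate-top corners: px
obs=[("wrist",(175,50),(-.06,.105,.012)),("wrist",(157,240),(-.06,-.105,.012)),("wrist",(327,84),(.1,.105,.012)),
("scene",(219,245),(-.06,.105,.012)),("scene",(257,271),(-.06,-.105,.012)),("scene",(292,250),(.1,-.105,.012)),
("side",(260,292),(-.06,.105,.012)),("side",(307,251),(-.06,-.105,.012)),("side",(223,263),(.1,.105,.012))]
f=lambda B:np.concatenate([ray(C[n],p,.012)[:2]-pt(B,q)[:2] for n,p,q in obs])
s=least_squares(f,[.6,0,0],loss="soft_l1",f_scale=.004);B=s.x;print(B,np.round(f(B).reshape(-1,2)*1000,1))
np.save("B.npy",B)
for nm,p in (("h+",onsh(.206,.36,.055)),("h-",onsh(.206,.36,-.055)),("h0",onsh(.206,.36,0)),("hub",onsh(.083,.36,-.135)),("foot",foot(-.25,.36)),("top-",onsh(.178,.36,-.097))):
    X=pt(B,p);print(nm,np.round(X,4),[(n,np.round(proj(C[n],X))) for n in C])
for n,ps in (("vial",[(103,0)]),): pass
w=C["wrist"]
print("vial",ray(w,(125,128),.048),"beaker",ray(w,(398,160),.068),"brown bottle",tri([C["scene"],C["side"]],[(309,210),(245,182)]),"white",tri([C["scene"],C["side"]],[(226,213),(223,275)]))
E
```

```text
[ 0.55967     0.02379179 -0.19459281] [[ 2.9 -1.4]
 [ 3.8 -1.1]
 [ 0.3 -2.6]
 [ 0.5 -1.7]
 [-4.2 -0.8]
 [ 3.6  5.3]
 [ 0.5 -0.8]
 [-4.9  6.7]
 [-4.4  1. ]]
h+ [0.6415 0.0637 0.2148] [('scene', array([254., 186.])), ('side', array([235., 214.])), ('wrist', array([307., 148.]))]
h- [ 0.6202 -0.0442  0.2148] [('scene', array([276., 196.])), ('side', array([262., 192.])), ('wrist', array([266., 332.]))]
h0 [0.6309 0.0098 0.2148] [('scene', array([265., 191.])), ('side', array([249., 203.])), ('wrist', array([285., 248.]))]
hub [ 0.5623 -0.1143  0.0997] [('scene', array([284., 240.])), ('side', array([292., 210.])), ('wrist', array([211., 317.]))]
foot [ 0.6227 -0.1262  0.1879] [('scene', array([298., 210.])), ('side', array([276., 181.])), ('wrist', array([272., 403.]))]
top- [ 0.6024 -0.0835  0.1886] [('scene', array([283., 208.])), ('side', array([275., 192.])), ('wrist', array([243., 355.]))]
vial [0.47922156 0.06288149 0.048     ] beaker [0.73998549 0.03488624 0.068     ] brown bottle [ 0.72658864 -0.10885676  0.13923899] white [0.61471922 0.18069947 0.0853394 ]
```

The model fits: predicted and observed foot agree within 2 px. I'll rise, yaw by -0.195, close the fingers and move behind the leg.

Call:
{"op": "apply_moves", "data": {
  "series": [
    {"delta_pos": [0, 0, -0.042], "delta_rot": [0, 0, 0], "claw": 1},
    {"delta_pos": [0, 0, -0.042], "delta_rot": [0, 0, 0], "claw": 1},
    {"delta_pos": [0, 0, -0.042], "delta_rot": [0, 0, 0.0155], "claw": 1},
    {"delta_pos": [0, 0, 0], "delta_rot": [0, 0, 0.0155], "claw": -1},
    {"delta_pos": [-0.043, 0.022, 0], "delta_rot": [0, 0, 0], "claw": -1},
    {"delta_pos": [-0.043, 0.022, 0], "delta_rot": [0, 0, 0], "claw": -1},
    {"delta_pos": [-0.043, 0.022, 0], "delta_rot": [0, 0, 0], "claw": -1},
    {"delta_pos": [-0.043, 0.022, 0], "delta_rot": [0, 0, 0], "claw": -1},
    {"delta_pos": [-0.043, 0.022, 0], "delta_rot": [0, 0, 0], "claw": -1},
    {"delta_pos": [-0.043, 0.022, 0], "delta_rot": [0, 0, 0], "claw": -1},
    {"delta_pos": [0, 0, 0], "delta_rot": [0, 0, 0], "claw": -1},
    {"delta_pos": [0, 0, 0], "delta_rot": [0, 0, 0], "claw": -1}
  ],
  "newtons": 20
}}

```text
time_s: 1.2
tcp_pos: [0.6646, -0.1403, 0.2505]
orientation: [-0.0, 0.773, 0.634, -0.0]
wrist_force: [-0.4, -0.2, 0.6]
gripper_width: 0.0341
gripper_force: 0.0
```

```bash
cat >> h.py <<'E'
def tb(o,B):
    d=o["tcp_pos"][:2]-B[:2];c,s=np.cos(B[2]),np.sin(B[2]);return np.round([c*d[0]+s*d[1],-s*d[0]+c*d[1],o["tcp_pos"][2]],4)
E
python3 - <<'E'
from h import *
from bench import env
import cv2
B=np.load("B.npy");o=env.get_obs();print("tcp in base",tb(o,B),o["gripper_width"],o["time_s"])
q=o["orientation"];print(R.from_quat(np.r_[q[1:],q[0]]).as_matrix().round(3))
c=env.capture("wrist");C=cam("wrist",c,o)
print("foot px",proj(C,pt(B,foot(-.25,.36))),"hub",proj(C,pt(B,onsh(.083,.36,-.135))))
cv2.imwrite("pics/w1.png",c["image"][...,::-1])
E
```

```text
tcp in base [ 0.1347 -0.1407  0.2505] 0.03406067975639111 1.2
[[ 0.195  0.981 -0.001]
 [ 0.981 -0.195  0.   ]
 [ 0.    -0.001 -1.   ]]
foot px [219.97264541 207.86372077] hub [174.80617297 183.73491274]
```

View pics/w1.png

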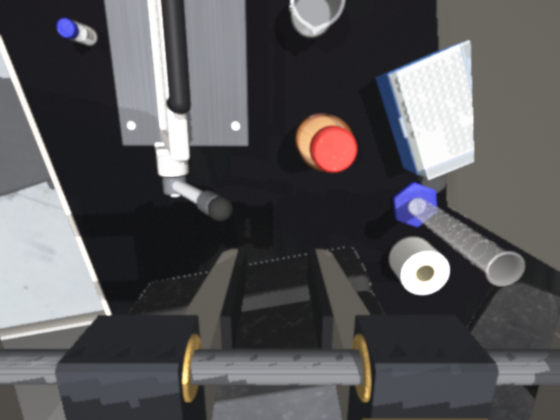

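The foot is at (219,207), as predicted. The bottle is clear to the right and the fingers are directly behind the leg. I'll descend and push gently.

Call:
{"op": "apply_moves", "data": {
  "series": [
    {"delta_pos": [0, 0, 0.04], "delta_rot": [0, 0, 0], "claw": -1},
    {"delta_pos": [0, 0, 0.04], "delta_rot": [0, 0, 0], "claw": -1},
    {"delta_pos": [0, 0, 0.04], "delta_rot": [0, 0, 0], "claw": -1},
    {"delta_pos": [0, 0, 0.036], "delta_rot": [0, 0, 0], "claw": -1},
    {"delta_pos": [0, 0, 0], "delta_rot": [0, 0, 0], "claw": -1},
    {"delta_pos": [0, -0.015, 0], "delta_rot": [0, 0, 0], "claw": -1},
    {"delta_pos": [0, -0.015, 0], "delta_rot": [0, 0, 0], "claw": -1},
    {"delta_pos": [0, -0.015, 0], "delta_rot": [0, 0, 0], "claw": -1},
    {"delta_pos": [0, -0.015, 0], "delta_rot": [0, 0, 0], "claw": -1},
    {"delta_pos": [0, -0.015, 0], "delta_rot": [0, 0, 0], "claw": -1},
    {"delta_pos": [0, -0.015, 0], "delta_rot": [0, 0, 0], "claw": -1}
  ]
}}

```text
time_s: 2.17
tcp_pos: [0.62, -0.1305, 0.1739]
orientation: [0.0, 0.773, 0.635, 0.0]
wrist_force: [-0.4, -0.1, -1.0]
gripper_width: 0.0005
gripper_force: 0.0
```

Call:
{"op": "apply_moves", "data": {
  "series": [
    {"delta_pos": [0, -0.015, 0], "delta_rot": [0, 0, 0], "claw": -1},
    {"delta_pos": [0, -0.015, 0], "delta_rot": [0, 0, 0], "claw": -1},
    {"delta_pos": [0, -0.015, 0], "delta_rot": [0, 0, 0], "claw": -1},
    {"delta_pos": [0, -0.015, 0], "delta_rot": [0, 0, 0], "claw": -1},
    {"delta_pos": [0, -0.015, 0], "delta_rot": [0, 0, 0], "claw": -1},
    {"delta_pos": [0, -0.015, 0], "delta_rot": [0, 0, 0], "claw": -1},
    {"delta_pos": [0, -0.015, 0], "delta_rot": [0, 0, 0], "claw": -1},
    {"delta_pos": [0, -0.015, 0], "delta_rot": [0, 0, 0], "claw": -1},
    {"delta_pos": [0, 0, 0], "delta_rot": [0, 0, 0], "claw": -1},
    {"delta_pos": [0, 0, 0], "delta_rot": [0, 0, 0], "claw": -1}
  ]
}}

```text
time_s: 3.0
tcp_pos: [0.5616, -0.119, 0.1733]
orientation: [0.0, 0.773, 0.635, 0.0]
wrist_force: [0.3, 0.2, -0.1]
gripper_width: 0.0004
gripper_force: 0.0
```

```bash
python3 - <<'E'
from h import *
from bench import env
import cv2
B=np.load("B.npy");o=env.get_obs();print("tcp in base",tb(o,B),o["wrist_force"],o["gripper_width"],o["time_s"])
a=env.capture("scene")["image"][170:290,200:340,::-1]
b=env.capture("side")["image"][170:290,190:330,::-1]
w=env.capture("wrist")["image"][...,::-1]
t=np.hstack([cv2.resize(x,(392,336),interpolation=3) for x in(a,b)]);w=cv2.resize(w,(340,255))
im=np.zeros((591,784,3),np.uint8);im[:336]=t;im[336:,:340]=w
cv2.imwrite("pics/m2.png",im)
E
```

```text
tcp in base [ 0.0295 -0.1397  0.1733] [ 0.2648906   0.16061747 -0.0838935 ] 0.00044452988615450127 3.0
```

View pics/m2.png

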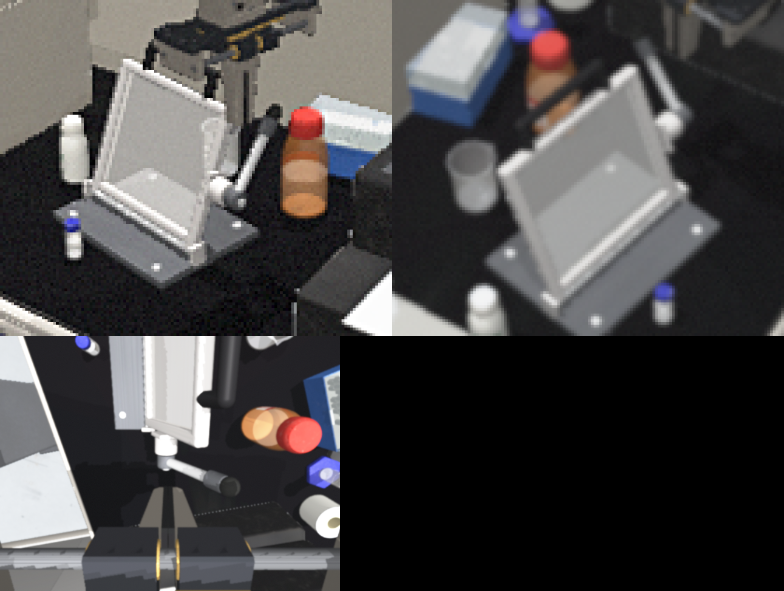

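The leg is still folded: in the wrist inset its foot is at about (230,487) and the shield hasn't moved, so the fingers passed beside it. I'll check the leg's lateral position by triangulating it from several views.

```bash
python3 - <<'E'
from h import *
from bench import env
import cv2
B=np.load("B.npy");o=env.get_obs();print(o["time_s"],tb(o,B))
C={};I={}
for n in("scene","side","wrist"):
    c=env.capture(n);C[n]=cam(n,c,o);I[n]=c["image"]
    np.savez(n+"3.npz",**c)
F=pt(B,foot(-.25,.36));H=pt(B,onsh(.083,.36,-.135))
for n in C: print(n,"foot",proj(C[n],F).round(1),"hub",proj(C[n],H).round(1),"tcp",proj(C[n],o["tcp_pos"]).round(1))
def up(n,ctr,r,s):
    x,y=int(ctr[0]),int(ctr[1]);p=cv2.copyMakeBorder(I[n],r,r,r,r,0)[y:y+2*r,x:x+2*r,::-1].copy()
    p=cv2.resize(p,(390,390),interpolation=3);k=390/(2*r)
    for q,col in((F,(0,0,255)),(H,(0,255,0)),(o["tcp_pos"],(255,0,255))):
        u=(proj(C[n],q)-[x-r,y-r])*k;cv2.circle(p,tuple(int(v) for v in u),4,col,1)
    cv2.putText(p,f"x0={x-r} y0={y-r} k={k:.2f}",(5,12),0,.4,(0,255,255),1)
    return p
cv2.imwrite("pics/m3.png",np.hstack([up("scene",proj(C["scene"],F),35,0),up("wrist",proj(C["wrist"],F)-[60,0],110,0)]))
E
```

```text
3.15 [ 0.0301 -0.1397  0.1732]
scene foot [297.9 209.5] hub [284.  240.2] tcp [285.3 220.6]
side foot [276.4 181. ] hub [291.6 210.5] tcp [292.6 193.3]
wrist foot [377.9 247.5] hub [273.5 205.1] tcp [274.1 245.1]
```

View pics/m3.png

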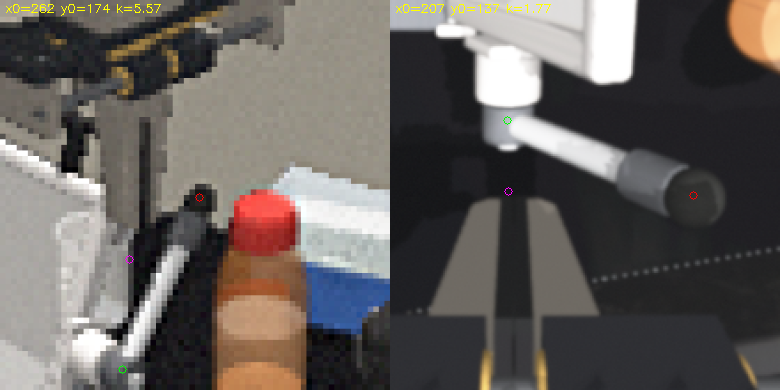

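```bash
python3 - <<'E'
from h import *
from bench import env
o=env.get_obs();q=o["orientation"];Rt=R.from_quat(np.r_[q[1:],q[0]]).as_matrix()
C={n:cam(n,dict(np.load(n+"3.npz")),o) for n in("scene","side","wrist")}
for z in (0,-.01,-.02,-.03,-.04):
    for p in((.01,-.018,z),(.01,.018,z),(-.01,.018,z)):
        X=o["tcp_pos"]+Rt@np.array(p);print(p,[np.round(proj(C[n],X),1).tolist() for n in C])
o0=dict(tcp_pos=np.array([.62446,0,.18736]),orientation=np.array([-4.95572279e-04,7.07111021e-01,7.07102193e-01,-4.96238929e-04]))
q=o0["orientation"];Rt=R.from_quat(np.r_[q[1:],q[0]]).as_matrix();W=cam("wrist",dict(np.load("wrist0.npz")),o0)
for z in(0,-.02,-.03,-.04):print(z,[np.round(proj(W,o0["tcp_pos"]+Rt@np.array((.01,s*.046,z)))) for s in(-1,1)])
# actual finger column profile in scene: rows at columns 283..289
I=np.load("scene3.npz")["image"]
for r in range(204,228,2):print(r,I[r,280:294].sum(1).tolist())
E
```

```text
(0.01, -0.018, 0) [[278.8, 221.5], [295.0, 198.2], [245.1, 230.2]]
(0.01, 0.018, 0) [[287.1, 217.6], [285.9, 192.3], [303.0, 230.2]]
(-0.01, 0.018, 0) [[291.6, 219.8], [290.3, 188.7], [302.3, 259.5]]
(0.01, -0.018, -0.01) [[278.8, 218.7], [295.0, 195.9], [243.6, 236.1]]
(0.01, 0.018, -0.01) [[287.1, 214.8], [285.9, 190.0], [304.3, 236.1]]
(-0.01, 0.018, -0.01) [[291.6, 217.0], [290.4, 186.4], [303.5, 266.7]]
(0.01, -0.018, -0.02) [[278.8, 215.8], [295.1, 193.6], [241.9, 242.7]]
(0.01, 0.018, -0.02) [[287.1, 212.0], [285.9, 187.7], [305.7, 242.7]]
(-0.01, 0.018, -0.02) [[291.6, 214.2], [290.4, 184.1], [304.8, 274.5]]
(0.01, -0.018, -0.03) [[278.7, 213.0], [295.1, 191.3], [240.1, 249.9]]
(0.01, 0.018, -0.03) [[287.1, 209.1], [285.9, 185.4], [307.2, 249.9]]
(-0.01, 0.018, -0.03) [[291.7, 211.3], [290.4, 181.7], [306.3, 283.1]]
(0.01, -0.018, -0.04) [[278.7, 210.1], [295.2, 189.0], [238.1, 257.9]]
(0.01, 0.018, -0.04) [[287.1, 206.3], [285.9, 183.0], [309.0, 257.9]]
(-0.01, 0.018, -0.04) [[291.7, 208.4], [290.4, 179.4], [307.9, 292.7]]
0 [array([200., 230.]), array([348., 230.])]
-0.02 [
[... 306 characters left out ...]
, 317, 352, 331, 312, 97, 130, 267, 340, 441, 452, 420]
210 [459, 268, 291, 301, 330, 315, 299, 55, 128, 299, 404, 443, 455, 462]
212 [524, 248, 279, 303, 318, 308, 310, 54, 131, 290, 255, 179, 164, 176]
214 [566, 420, 451, 282, 274, 315, 308, 33, 98, 125, 28, 51, 127, 251]
216 [455, 405, 321, 312, 375, 399, 46, 52, 76, 74, 50, 120, 228, 267]
218 [435, 459, 443, 457, 492, 166, 55, 82, 90, 65, 51, 133, 381, 532]
220 [431, 464, 461, 426, 396, 187, 65, 71, 48, 57, 166, 485, 660, 558]
222 [437, 464, 470, 447, 405, 189, 55, 44, 28, 90, 390, 674, 631, 484]
224 [447, 474, 447, 447, 411, 183, 38, 70, 59, 360, 708, 635, 498, 304]
226 [481, 467, 458, 441, 418, 172, 52, 48, 339, 663, 640, 506, 337, 12]
```

The fingertips appear about 20–25 mm above the nominal TCP. They show in the scene at row ~215 and in the wrist at row ~250, where the TCP predicts 221 and 230. So they passed just over the foot. I'll go back behind the leg and push 30 mm lower, which still clears the bottle cap.

Call:
{"op": "apply_moves", "data": {
  "series": [
    {"delta_pos": [0, 0, -0.05], "delta_rot": [0, 0, 0], "claw": -1},
    {"delta_pos": [0, 0, -0.05], "delta_rot": [0, 0, 0], "claw": -1},
    {"delta_pos": [0, 0, -0.05], "delta_rot": [0, 0, 0], "claw": -1},
    {"delta_pos": [0, 0.055, 0], "delta_rot": [0, 0, 0], "claw": -1},
    {"delta_pos": [0, 0.055, 0], "delta_rot": [0, 0, 0], "claw": -1},
    {"delta_pos": [0, 0.055, 0], "delta_rot": [0, 0, 0], "claw": -1},
    {"delta_pos": [0, 0.045, 0], "delta_rot": [0, 0, 0], "claw": -1},
    {"delta_pos": [0, 0, 0], "delta_rot": [0, 0, 0], "claw": -1},
    {"delta_pos": [0, 0, 0.055], "delta_rot": [0, 0, 0], "claw": -1},
    {"delta_pos": [0, 0, 0.055], "delta_rot": [0, 0, 0], "claw": -1},
    {"delta_pos": [0, 0, 0.05], "delta_rot": [0, 0, 0], "claw": -1},
    {"delta_pos": [0, 0, 0.046], "delta_rot": [0, 0, 0], "claw": -1},
    {"delta_pos": [0, 0, 0], "delta_rot": [0, 0, 0], "claw": -1},
    {"delta_pos": [0, 0, 0], "delta_rot": [0, 0, 0], "claw": -1}
  ]
}}

```text
time_s: 4.47
tcp_pos: [0.6636, -0.1391, 0.1442]
orientation: [-0.001, 0.773, 0.635, -0.001]
wrist_force: [0.0, -0.8, 0.3]
gripper_width: 0.0003
gripper_force: 0.0
```

Call:
{"op": "apply_moves", "data": {
  "series": [
    {"delta_pos": [0, -0.015, 0], "delta_rot": [0, 0, 0], "claw": -1},
    {"delta_pos": [0, -0.015, 0], "delta_rot": [0, 0, 0], "claw": -1},
    {"delta_pos": [0, -0.015, 0], "delta_rot": [0, 0, 0], "claw": -1},
    {"delta_pos": [0, -0.015, 0], "delta_rot": [0, 0, 0], "claw": -1},
    {"delta_pos": [0, -0.015, 0], "delta_rot": [0, 0, 0], "claw": -1},
    {"delta_pos": [0, -0.015, 0], "delta_rot": [0, 0, 0], "claw": -1}
  ]
}}

```text
time_s: 4.97
tcp_pos: [0.6202, -0.1305, 0.146]
orientation: [0.001, 0.773, 0.635, 0.0]
wrist_force: [0.9, 0.3, 1.1]
gripper_width: 0.0003
gripper_force: 0.7
```

Call:
{"op": "apply_moves", "data": {
  "series": [
    {"delta_pos": [0, -0.015, 0], "delta_rot": [0, 0, 0], "claw": -1},
    {"delta_pos": [0, -0.015, 0], "delta_rot": [0, 0, 0], "claw": -1},
    {"delta_pos": [0, -0.015, 0], "delta_rot": [0, 0, 0], "claw": -1},
    {"delta_pos": [0, -0.015, 0], "delta_rot": [0, 0, 0], "claw": -1},
    {"delta_pos": [0, -0.015, 0], "delta_rot": [0, 0, 0], "claw": -1},
    {"delta_pos": [0, -0.015, 0], "delta_rot": [0, 0, 0], "claw": -1},
    {"delta_pos": [0, -0.015, 0], "delta_rot": [0, 0, 0], "claw": -1},
    {"delta_pos": [0, -0.015, 0], "delta_rot": [0, 0, 0], "claw": -1},
    {"delta_pos": [0, 0, 0], "delta_rot": [0, 0, 0], "claw": -1},
    {"delta_pos": [0, 0, 0], "delta_rot": [0, 0, 0], "claw": -1},
    {"delta_pos": [0, 0, 0], "delta_rot": [0, 0, 0], "claw": -1},
    {"delta_pos": [0, 0, 0], "delta_rot": [0, 0, 0], "claw": -1}
  ]
}}

```text
time_s: 5.97
tcp_pos: [0.5622, -0.1191, 0.1452]
orientation: [0.0, 0.773, 0.635, 0.0]
wrist_force: [-0.0, 0.3, 0.1]
gripper_width: 0.0002
gripper_force: 0.0
```

```bash
python3 - <<'E'
from h import *
from bench import env
import cv2
B=np.load("B.npy");o=env.get_obs();print("tcp in base",tb(o,B),o["wrist_force"],o["gripper_width"],o["time_s"])
print("foot down expected",pt(B,foot(2.653,.36)))
a=env.capture("scene");b=env.capture("side");w=env.capture("wrist")
for n,c in(("scene",a),("side",b),("wrist",w)):
    print(n,proj(cam(n,c,o),pt(B,foot(2.653,.36))).round(1))
t=np.hstack([cv2.resize(x,(392,336),interpolation=3) for x in(a["image"][170:290,200:340,::-1],b["image"][170:290,190:330,::-1])]);w=cv2.resize(w["image"][...,::-1],(340,255))
im=np.zeros((591,784,3),np.uint8);im[:336]=t;im[336:,:340]=w
cv2.imwrite("pics/m4.png",im)
E
```

```text
tcp in base [ 0.0301 -0.1397  0.1452] [-0.04169897  0.25527546  0.12488486] 0.00021283194988266197 5.9667
foot down expected [ 0.48303843 -0.09870208  0.02855155]
scene [265.7 268.9]
side [310.9 238.4]
wrist [189.3 192.4]
```

View pics/m4.png

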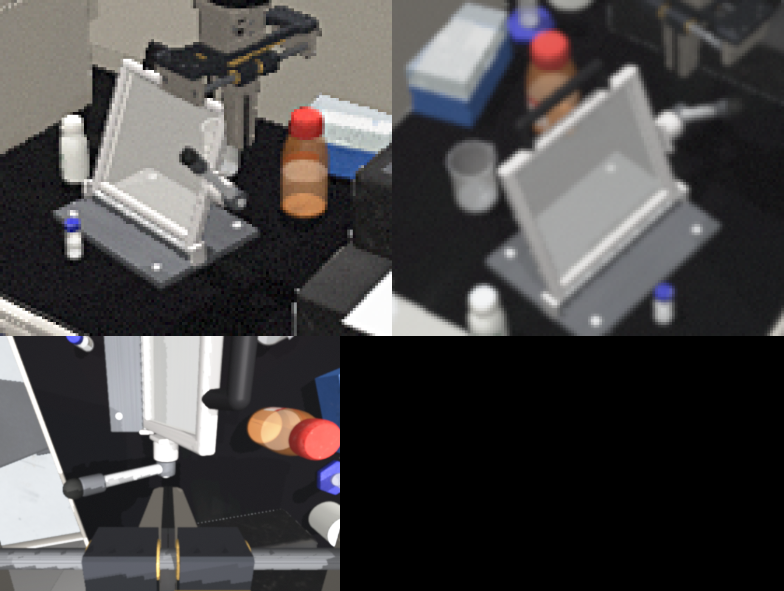

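The leg is over the top: the wrist inset shows its foot at (75,488), in front of the shield and falling. I'll raise the tool, cross to the handle, open, and tilt 0.18.

Call:
{"op": "apply_moves", "data": {
  "series": [
    {"delta_pos": [0, 0, -0.055], "delta_rot": [0, 0, 0], "claw": -1},
    {"delta_pos": [0, 0, -0.055], "delta_rot": [0, 0, 0], "claw": -1},
    {"delta_pos": [0, 0, -0.055], "delta_rot": [0, 0, 0], "claw": -1},
    {"delta_pos": [0, 0, -0.055], "delta_rot": [0, 0, 0], "claw": -1},
    {"delta_pos": [0, 0, 0], "delta_rot": [0, 0, 0], "claw": -1},
    {"delta_pos": [0.056, 0.02, 0], "delta_rot": [0, 0, 0], "claw": -1},
    {"delta_pos": [0.056, 0.02, 0], "delta_rot": [0, 0, 0], "claw": -1},
    {"delta_pos": [0.056, 0.02, 0], "delta_rot": [0, 0, 0], "claw": 1},
    {"delta_pos": [0.056, 0.02, 0], "delta_rot": [0, 0, 0], "claw": 1},
    {"delta_pos": [0.056, 0.02, 0], "delta_rot": [0, 0, 0], "claw": 1},
    {"delta_pos": [0, 0, 0], "delta_rot": [0.0143, 0, 0], "claw": 1},
    {"delta_pos": [0, 0, 0], "delta_rot": [0.0143, 0, 0], "claw": 1},
    {"delta_pos": [0, 0, 0], "delta_rot": [0, 0, 0], "claw": 1},
    {"delta_pos": [0, 0, 0], "delta_rot": [0, 0, 0], "claw": 1},
    {"delta_pos": [0, 0, 0], "delta_rot": [0, 0, 0], "claw": 1},
    {"delta_pos": [0, 0, 0], "delta_rot": [0, 0, 0], "claw": 1}
  ]
}}

```text
time_s: 7.45
tcp_pos: [0.6373, 0.0084, 0.2553]
orientation: [-0.069, 0.77, 0.632, -0.056]
wrist_force: [-0.1, 0.8, 0.2]
gripper_width: 0.0586
gripper_force: 0.0
```

```bash
cat > leg.py <<'E'
from h import *
from bench import env
B=np.load("B.npy");o=env.get_obs();print("tcp base",tb(o,B),"F",o["wrist_force"].round(2),"w",o["gripper_width"].round(4),"t",o["time_s"])
q=o["orientation"];print("toolz",R.from_quat(np.r_[q[1:],q[0]]).as_matrix()[:,2].round(3))
E
python3 - <<'E'
from leg import *
# is the leg down? sample rod & hub in scene/side versus frames before
for n in("scene","side"):
    c=env.capture(n);np.savez(n+"5.npz",**c);C=cam(n,c);old=np.load(n+"3.npz")["image"]
    H=pt(B,onsh(.083,.36,-.135));F=pt(B,foot(2.653,.36))
    for f in(.2,.35,.5,.65,.8,1):
        u,v=proj(C,H+f*(F-H)).round().astype(int);print(n,f,(u,v),c["image"][v,u],old[v,u])
    d=np.abs(c["image"].astype(int)-old).sum(2)>110
    v,u=np.nonzero(d);m=v>235 if n=="scene" else v>215
    import collections
    print("changed rows", sorted(collections.Counter(zip((v[m]//4*4).tolist(),(u[m]//4*4).tolist())).items())[:40])
E
```

```text
Traceback (most recent call last):
  File "leg.py", line 3, in <module>
    B=np.load("B.npy");o=env.get_obs();print("tcp base",tb(o,B),"F",o["wrist_force"].round(2),"w",o["gripper_width"].round(4),"t",o["time_s"])
                                                                                                  ^^^^^^^^^^^^^^^^^^^^^^^^
AttributeError: 'float' object has no attribute 'round'
```

```bash
sed -i 's/o\["gripper_width"\].round(4)/round(o["gripper_width"],4)/' leg.py
python3 - <<'E'
from leg import *
for n in("scene","side"):
    c=env.capture(n);np.savez(n+"5.npz",**c);C=cam(n,c);old=np.load(n+"3.npz")["image"]
    H=pt(B,onsh(.083,.36,-.135));F=pt(B,foot(2.653,.36))
    for f in(.2,.35,.5,.65,.8,1):
        u,v=proj(C,H+f*(F-H)).round().astype(int);print(n,f,(u,v),c["image"][v,u],old[v,u])
E
```

```text
tcp base [ 0.0792 -0.      0.2553] F [-0.07  0.77  0.16] w 0.0586 t 7.45
toolz [-0.174  0.034 -0.984]
scene 0.2 (np.int64(280), np.int64(246)) [193 195 191] [120 121 123]
scene 0.35 (np.int64(278), np.int64(250)) [185 182 181] [112 109 114]
scene 0.5 (np.int64(275), np.int64(254)) [189 190 189] [105 106 109]
scene 0.65 (np.int64(272), np.int64(259)) [186 186 182] [136 133 127]
scene 0.8 (np.int64(269), np.int64(263)) [94 94 98] [149 146 142]
scene 1 (np.int64(266), np.int64(269)) [49 45 46] [25 30 31]
side 0.2 (np.int64(296), np.int64(216)) [142 143 143] [29 27 30]
side 0.35 (np.int64(298), np.int64(220)) [140 142 143] [26 24 26]
side 0.5 (np.int64(301), np.int64(225)) [134 135 136] [23 19 23]
side 0.65 (np.int64(304), np.int64(229)) [138 139 140] [27 27 27]
side 0.8 (np.int64(307), np.int64(233)) [90 92 93] [30 29 31]
side 1 (np.int64(311), np.int64(238)) [76 77 79] [30 30 32]
```

The leg is down: the rod and collar colours match the predicted stop line in both views. Next I'll lower around the handle and look before closing.

Call:
{"op": "apply_moves", "data": {
  "series": [
    {"delta_pos": [0, 0, 0], "delta_rot": [0, 0, 0], "claw": 1},
    {"delta_pos": [0, 0, 0], "delta_rot": [0, 0, 0], "claw": 1},
    {"delta_pos": [0, 0, 0], "delta_rot": [0, 0, 0], "claw": 1},
    {"delta_pos": [0, 0, 0.03], "delta_rot": [0, 0, 0], "claw": 1},
    {"delta_pos": [0, 0, 0.03], "delta_rot": [0, 0, 0], "claw": 1},
    {"delta_pos": [0, 0, 0.03], "delta_rot": [0, 0, 0], "claw": 1},
    {"delta_pos": [0, 0, 0.03], "delta_rot": [0, 0, 0], "claw": 1},
    {"delta_pos": [0, 0, 0.02], "delta_rot": [0, 0, 0], "claw": 1},
    {"delta_pos": [0, 0, 0], "delta_rot": [0, 0, 0], "claw": 1},
    {"delta_pos": [0, 0, 0], "delta_rot": [0, 0, 0], "claw": 1}
  ]
}}

```text
time_s: 8.38
tcp_pos: [0.6255, 0.0111, 0.1862]
orientation: [-0.069, 0.769, 0.632, -0.057]
wrist_force: [0.5, 0.5, 0.3]
gripper_width: 0.0922
gripper_force: 0.0
```

```bash
python3 - <<'E'
from leg import *
import cv2
Rt=R.from_quat(np.r_[q[1:],q[0]]).as_matrix();ps=[];X=pt(B,onsh(.206,.36,0))
print("bar in tool",(Rt.T@(X-o["tcp_pos"])).round(4))
for n,r in(("scene",30),("side",40),("wrist",170)):
    c=env.capture(n);C=cam(n,c,o);x,y=proj(C,X).astype(int)
    p=cv2.copyMakeBorder(c["image"],r,r,r,r,0)[y:y+2*r,x:x+2*r,::-1];k=266/(2*r);p=cv2.resize(p,(266,266),interpolation=3)
    for s in(-1,1):
        for z,col in((0,(255,0,255)),(-.025,(0,255,255))):
            u=(proj(C,o["tcp_pos"]+Rt@np.array((0,s*o["gripper_width"]/2,z)))-[x-r,y-r])*k;cv2.circle(p,tuple(int(a) for a in u),3,col,1)
    for yy in(-.055,.055):
        u=(proj(C,pt(B,onsh(.206,.36,yy)))-[x-r,y-r])*k;cv2.circle(p,tuple(int(a) for a in u),3,(0,255,0),1)
    ps.append(p)
cv2.imwrite("pics/m6.png",np.hstack(ps))
E
```

```text
tcp base [0.0671 0.0002 0.1862] F [0.48 0.54 0.31] w 0.0922 t 8.3833
toolz [-0.176  0.035 -0.984]
bar in tool [-0.0002  0.0003 -0.0291]
```

View pics/m6.png

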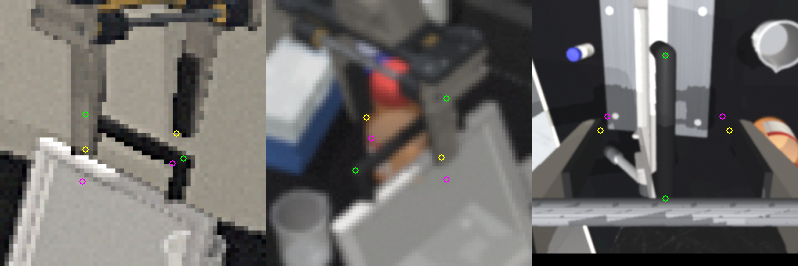

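The finger ends match the yellow marks, 25 mm behind the nominal TCP, and the handle bar is centred between them. I'll lower 12 mm more and close.

Call:
{"op": "apply_moves", "data": {
  "series": [
    {"delta_pos": [0, 0, 0.012], "delta_rot": [0, 0, 0], "claw": 1},
    {"delta_pos": [0, 0, 0.012], "delta_rot": [0, 0, 0], "claw": 1},
    {"delta_pos": [0, 0, 0], "delta_rot": [0, 0, 0], "claw": -1},
    {"delta_pos": [0, 0, 0], "delta_rot": [0, 0, 0], "claw": -1},
    {"delta_pos": [0, 0, 0], "delta_rot": [0, 0, 0], "claw": -1},
    {"delta_pos": [0, 0, 0], "delta_rot": [0, 0, 0], "claw": -1},
    {"delta_pos": [0, 0, 0], "delta_rot": [0, 0, 0], "claw": -1},
    {"delta_pos": [0, 0, 0], "delta_rot": [0, 0, 0], "claw": -1},
    {"delta_pos": [0, 0, 0], "delta_rot": [0, 0, 0], "claw": -1},
    {"delta_pos": [0, 0, 0], "delta_rot": [0, 0, 0], "claw": -1},
    {"delta_pos": [0, 0, 0], "delta_rot": [0, 0, 0], "claw": -1},
    {"delta_pos": [0, 0, 0], "delta_rot": [0, 0, 0], "claw": -1},
    {"delta_pos": [0, 0, 0], "delta_rot": [0, 0, 0], "claw": -1},
    {"delta_pos": [0, 0, 0], "delta_rot": [0, 0, 0], "claw": -1},
    {"delta_pos": [0, 0, 0], "delta_rot": [0, 0, 0], "claw": -1},
    {"delta_pos": [0, 0, 0], "delta_rot": [0, 0, 0], "claw": -1},
    {"delta_pos": [0, 0, 0], "delta_rot": [0, 0, 0], "claw": -1},
    {"delta_pos": [0, 0, 0], "delta_rot": [0, 0, 0], "claw": -1}
  ],
  "newtons": 15
}}

```text
time_s: 10.03
tcp_pos: [0.6233, 0.0115, 0.1744]
orientation: [-0.07, 0.769, 0.632, -0.057]
wrist_force: [-2.2, 0.9, 0.8]
gripper_width: 0.0135
gripper_force: 15.0
```

```bash
python3 - <<'E'
from leg import *
Rt=R.from_quat(np.r_[q[1:],q[0]]).as_matrix();b=Rt.T@(pt(B,onsh(.206,.36,0))-o["tcp_pos"]);print("bar in tool",b.round(4),"grip",o["gripper_force"])
# bar point in tool kept fixed at bz; waypoints of lean with tool tilt = lean/2
bz=b[2];L=np.linspace(.36,0,13);T=.18*L/.36
P=[]
for l,t in zip(L,T):
    u=np.array([-np.sin(t),-np.cos(t)]);P.append(np.array([.206*np.sin(l),.022+.206*np.cos(l)])-bz*u)
for i in range(12):
    d=P[i+1]-P[i];t=T[i]; # tool y = base x rotated, tool z=u
    ty=np.array([np.cos(t),-np.sin(t)]);tz=np.array([-np.sin(t),-np.cos(t)])
    print(i,(np.array([d@ty,d@tz])/.5).round(4),round((T[i+1]-T[i])/(2*np.pi),5))
print(P[-1])
E
```

```text
tcp base [0.0648 0.0003 0.1744] F [-2.23  0.94  0.83] w 0.0135 t 10.0333
toolz [-0.176  0.035 -0.984]
bar in tool [-0.0003  0.0004 -0.0412] grip 14.999841749668121
0 [-0.011 -0.002] -0.00239
1 [-0.011  -0.0019] -0.00239
2 [-0.011  -0.0017] -0.00239
3 [-0.011  -0.0015] -0.00239
4 [-0.0111 -0.0013] -0.00239
5 [-0.0111 -0.0011] -0.00239
6 [-0.0111 -0.0009] -0.00239
7 [-0.0111 -0.0008] -0.00239
8 [-0.0111 -0.0006] -0.00239
9 [-0.0111 -0.0004] -0.00239
10 [-0.0111 -0.0002] -0.00239
11 [-0.0111 -0.    ] -0.00239
[0.         0.18683319]
```

Call:
{"op": "apply_moves", "data": {
  "series": [
    {"delta_pos": [0, -0.0055, -0.001], "delta_rot": [-0.0012, 0, 0], "claw": -1},
    {"delta_pos": [0, -0.0055, -0.001], "delta_rot": [-0.0012, 0, 0], "claw": -1},
    {"delta_pos": [0, -0.011, -0.0019], "delta_rot": [-0.0024, 0, 0], "claw": -1},
    {"delta_pos": [0, -0.011, -0.0017], "delta_rot": [-0.0024, 0, 0], "claw": -1},
    {"delta_pos": [0, -0.011, -0.0015], "delta_rot": [-0.0024, 0, 0], "claw": -1},
    {"delta_pos": [0, -0.011, -0.0013], "delta_rot": [-0.0024, 0, 0], "claw": -1},
    {"delta_pos": [0, -0.011, -0.0011], "delta_rot": [-0.0024, 0, 0], "claw": -1},
    {"delta_pos": [0, -0.011, -0.0009], "delta_rot": [-0.0024, 0, 0], "claw": -1},
    {"delta_pos": [0, -0.011, -0.0008], "delta_rot": [-0.0024, 0, 0], "claw": -1},
    {"delta_pos": [0, -0.011, -0.0006], "delta_rot": [-0.0024, 0, 0], "claw": -1},
    {"delta_pos": [0, 0, 0], "delta_rot": [0, 0, 0], "claw": -1},
    {"delta_pos": [0, 0, 0], "delta_rot": [0, 0, 0], "claw": -1}
  ]
}}

```text
time_s: 11.03
tcp_pos: [0.5759, 0.0211, 0.1867]
orientation: [-0.017, 0.772, 0.635, -0.014]
wrist_force: [2.4, 1.5, 4.2]
gripper_width: 0.0137
gripper_force: 15.0
```

```bash
cat > f.py <<'E'
from leg import *
f=o["wrist_force"];c,s=np.cos(B[2]),np.sin(B[2]);Rt=R.from_quat(np.r_[q[1:],q[0]]).as_matrix()
x=o["tcp_pos"]+Rt@np.array([0,.0004,-.0412]);o2=dict(tcp_pos=x);h=tb(o2,B)
print("F base",round(c*f[0]+s*f[1],2),round(-s*f[0]+c*f[1],2),round(f[2],2),"bar",h,"lean",np.arctan2(h[0],h[2]-.022).round(4),"r",np.hypot(h[0],h[2]-.022).round(4),"grip",round(o["gripper_force"],1))
E
python3 f.py
```

```text
tcp base [0.0164 0.0005 0.1867] F [2.41 1.54 4.18] w 0.0137 t 11.0333
toolz [-0.042  0.009 -0.999]
F base 2.06 1.97 4.18 bar [0.0186 0.0005 0.2278] lean 0.0901 r 0.2066 grip 15.0
```

Call:
{"op": "apply_moves", "data": {
  "series": [
    {"delta_pos": [0, -0.004, -0.0008], "delta_rot": [-0.0012, 0, 0], "claw": -1},
    {"delta_pos": [0, -0.004, -0.0008], "delta_rot": [-0.0012, 0, 0], "claw": -1},
    {"delta_pos": [0, -0.004, -0.0004], "delta_rot": [-0.0012, 0, 0], "claw": -1},
    {"delta_pos": [0, -0.004, -0.0002], "delta_rot": [-0.0012, 0, 0], "claw": -1},
    {"delta_pos": [0, -0.004, 0], "delta_rot": [-0.0012, 0, 0], "claw": -1},
    {"delta_pos": [0, -0.004, 0], "delta_rot": [0, 0, 0], "claw": -1},
    {"delta_pos": [0, 0, 0], "delta_rot": [0, 0, 0], "claw": -1},
    {"delta_pos": [0, 0, 0], "delta_rot": [0, 0, 0], "claw": -1},
    {"delta_pos": [0, 0, 0], "delta_rot": [0, 0, 0], "claw": -1}
  ]
}}

```text
time_s: 11.78
tcp_pos: [0.5641, 0.0234, 0.1874]
orientation: [-0.003, 0.773, 0.635, -0.002]
wrist_force: [2.3, 3.7, 1.4]
gripper_width: 0.0132
gripper_force: 15.0
```

```bash
python3 f.py
```

```text
tcp base [0.0044 0.0005 0.1874] F [2.32 3.7  1.37] w 0.0132 t 11.7833
toolz [-0.006  0.002 -1.   ]
F base 1.56 4.08 1.37 bar [0.0051 0.0005 0.2286] lean 0.0247 r 0.2067 grip 15.0
```

Call:
{"op": "apply_moves", "data": {
  "series": [
    {"delta_pos": [0.0012, -0.002, 0], "delta_rot": [0, 0, 0], "claw": -1},
    {"delta_pos": [0.0012, -0.002, 0], "delta_rot": [0, 0, 0], "claw": -1},
    {"delta_pos": [0, -0.002, 0], "delta_rot": [0, 0, 0], "claw": -1},
    {"delta_pos": [0, 0, 0], "delta_rot": [0, 0, 0], "claw": -1},
    {"delta_pos": [0, 0, 0], "delta_rot": [0, 0, 0], "claw": -1},
    {"delta_pos": [0, 0, 0], "delta_rot": [0, 0, 0], "claw": -1}
  ]
}}

```text
time_s: 12.28
tcp_pos: [0.5613, 0.0242, 0.1874]
orientation: [-0.002, 0.772, 0.635, -0.003]
wrist_force: [1.6, -6.4, 2.9]
gripper_width: 0.014
gripper_force: 15.0
```

```bash
python3 f.py
```

```text
tcp base [0.0016 0.0007 0.1874] F [ 1.64 -6.4   2.93] w 0.014 t 12.2833
toolz [-0.007  0.    -1.   ]
F base 2.85 -5.96 2.93 bar [0.0022 0.0008 0.2286] lean 0.0106 r 0.2066 grip 15.0
```

Call:
{"op": "apply_moves", "data": {
  "series": [
    {"delta_pos": [0, -0.002, 0], "delta_rot": [0, 0, 0], "claw": -1},
    {"delta_pos": [0, 0, 0], "delta_rot": [0, 0, 0], "claw": -1},
    {"delta_pos": [0, 0, 0], "delta_rot": [0, 0, 0], "claw": -1},
    {"delta_pos": [0, 0, 0], "delta_rot": [0, 0, 0], "claw": -1}
  ]
}}

```text
time_s: 12.62
tcp_pos: [0.5604, 0.0244, 0.1874]
orientation: [-0.002, 0.772, 0.635, -0.003]
wrist_force: [0.6, -5.1, 2.1]
gripper_width: 0.0135
gripper_force: 15.0
```

```bash
python3 f.py
```

```text
tcp base [0.0006 0.0008 0.1874] F [ 0.62 -5.09  2.08] w 0.0135 t 12.6167
toolz [-0.007  0.    -1.   ]
F base 1.59 -4.87 2.08 bar [0.0013 0.0008 0.2286] lean 0.0063 r 0.2066 grip 15.0
```

Call:
{"op": "apply_moves", "data": {
  "series": [
    {"delta_pos": [-0.001, -0.002, 0], "delta_rot": [0, 0, 0], "claw": -1},
    {"delta_pos": [0, 0, 0], "delta_rot": [0, 0, 0], "claw": -1},
    {"delta_pos": [0, 0, 0], "delta_rot": [0, 0, 0], "claw": -1},
    {"delta_pos": [0, 0, 0], "delta_rot": [0, 0, 0], "claw": -1}
  ]
}}

```text
time_s: 12.95
tcp_pos: [0.5595, 0.0246, 0.1874]
orientation: [-0.002, 0.773, 0.635, -0.002]
wrist_force: [0.6, -3.4, 1.5]
gripper_width: 0.0132
gripper_force: 15.0
```

```bash
python3 f.py
```

```text
tcp base [-0.0004  0.0008  0.1874] F [ 0.57 -3.37  1.48] w 0.0132 t 12.95
toolz [-0.007  0.001 -1.   ]
F base 1.21 -3.2 1.48 bar [0.0003 0.0008 0.2286] lean 0.0015 r 0.2066 grip 15.0
```

Call:
{"op": "apply_moves", "data": {
  "series": [
    {"delta_pos": [0, -0.002, 0], "delta_rot": [0, 0, 0], "claw": -1},
    {"delta_pos": [0, 0, 0], "delta_rot": [0, 0, 0], "claw": -1},
    {"delta_pos": [0, 0, 0], "delta_rot": [0, 0, 0], "claw": -1},
    {"delta_pos": [0, 0, 0], "delta_rot": [0, 0, 0], "claw": -1}
  ]
}}

```text
time_s: 13.28
tcp_pos: [0.5585, 0.0249, 0.1875]
orientation: [-0.002, 0.772, 0.635, -0.002]
wrist_force: [0.9, -5.9, 1.0]
gripper_width: 0.0135
gripper_force: 15.0
```

```bash
python3 f.py
```

```text
tcp base [-0.0014  0.0008  0.1875] F [ 0.9  -5.85  0.97] w 0.0135 t 13.2833
toolz [-0.006  0.001 -1.   ]
F base 2.02 -5.57 0.97 bar [-0.0007  0.0008  0.2287] lean -0.0034 r 0.2067 grip 15.0
```

Call:
{"op": "apply_moves", "data": {
  "series": [
    {"delta_pos": [-0.0012, -0.002, 0], "delta_rot": [0, 0, 0], "claw": -1},
    {"delta_pos": [0, 0, 0], "delta_rot": [0, 0, 0], "claw": -1},
    {"delta_pos": [0, 0, 0], "delta_rot": [0, 0, 0], "claw": -1},
    {"delta_pos": [0, 0, 0], "delta_rot": [0, 0, 0], "claw": -1}
  ]
}}

```text
time_s: 13.62
tcp_pos: [0.5576, 0.025, 0.1875]
orientation: [-0.003, 0.773, 0.635, -0.002]
wrist_force: [1.4, -1.1, -0.3]
gripper_width: 0.0136
gripper_force: 15.0
```

```bash
python3 f.py
```

```text
tcp base [-0.0023  0.0008  0.1875] F [ 1.4  -1.05 -0.32] w 0.0136 t 13.6167
toolz [-0.006  0.002 -1.   ]
F base 1.57 -0.76 -0.32 bar [-0.0016  0.0007  0.2287] lean -0.0077 r 0.2067 grip 15.0
```

Call:
{"op": "apply_moves", "data": {
  "series": [
    {"delta_pos": [0, -0.002, 0], "delta_rot": [0, 0, 0], "claw": -1},
    {"delta_pos": [0, 0, 0], "delta_rot": [0, 0, 0], "claw": -1},
    {"delta_pos": [0, 0, 0], "delta_rot": [0, 0, 0], "claw": -1},
    {"delta_pos": [0, 0, 0], "delta_rot": [0, 0, 0], "claw": -1}
  ]
}}

```text
time_s: 13.95
tcp_pos: [0.5566, 0.0251, 0.1875]
orientation: [-0.003, 0.773, 0.635, -0.002]
wrist_force: [2.2, 1.3, -1.0]
gripper_width: 0.0135
gripper_force: 15.0
```

```bash
python3 f.py; python3 - <<'E'
from leg import *
# where is the dark collar/foot now vs predicted at contact, side + scene
import cv2
for n in("scene","side"):
    c=env.capture(n);np.savez(n+"7.npz",**c);C=cam(n,c)
    for l in(.04,0,-.03):
        print(n,l,proj(C,pt(B,foot(2.653,l))).round(1), "frame top-",proj(C,pt(B,onsh(.178,l,-.097))).round(1))
    u,v=proj(C,pt(B,foot(2.653,0))).astype(int);print(c["image"][v-8:v+9:2,u-8:u+9:2].mean(2).astype(int))
E
```

```text
tcp base [-0.0032  0.0007  0.1875] F [ 2.17  1.27 -0.99] w 0.0135 t 13.95
toolz [-0.006  0.002 -1.   ]
F base 1.88 1.67 -0.99 bar [-0.0026  0.0007  0.2287] lean -0.0126 r 0.2067 grip 15.0
tcp base [-0.0032  0.0007  0.1875] F [ 2.17  1.27 -0.99] w 0.0135 t 13.95
toolz [-0.006  0.002 -1.   ]
scene 0.04 [266.  273.1] frame top- [270.4 210.8]
scene 0 [266.1 273.6] frame top- [268.7 211.5]
scene -0.03 [266.2 273.9] frame top- [267.4 212.1]
[[ 78  81  82  82  97 211 155  36  23]
 [ 83  84  69  63  82 111  99  13  20]
 [ 87  81  64  69  89  78  41  22  29]
 [ 71  57  15  91  83  77  22  23  28]
 [ 27  11  17  53  61  58  10  27   8]
 [ 26  32  20  38  44  25  12  19  12]
 [ 26  31  13  14  22  15  15  21  15]
 [ 24  21  26  15  21  23  20  32  19]
 [ 29  22  19  23  23  17  19  20  29]]
side 0.04 [310.6 241.6] frame top- [288.9 199.1]
side 0 [310.5 241.9] frame top- [290.8 200.3]
side -0.03 [310.4 242.1] frame top- [292.2 201.2]
[[ 27  48 138 149  64  26  27  30  26]
 [ 29  28 102 156 108  37  25  23  26]
 [ 25  22  63 113  92  51  25  26  27]
 [ 24  21  36  61  73  64  30  26  28]
 [ 18  21  22  52  67  67  35  26  25]
 [ 18  21  22  33  50  50  33  27  26]
 [ 27  24  19  23  32  33  25  24  27]
 [ 69  41  23  24  22  21  25  25  26]
 [ 81  75  55  25  24  27  26  25  27]]
```

Call:
{"op": "apply_moves", "data": {
  "series": [
    {"delta_pos": [0, -0.002, 0], "delta_rot": [0, 0, 0], "claw": -1},
    {"delta_pos": [0, 0, 0], "delta_rot": [0, 0, 0], "claw": -1},
    {"delta_pos": [0, 0, 0], "delta_rot": [0, 0, 0], "claw": -1},
    {"delta_pos": [0, 0, 0], "delta_rot": [0, 0, 0], "claw": -1}
  ]
}}

```text
time_s: 14.38
tcp_pos: [0.5558, 0.0253, 0.1876]
orientation: [-0.002, 0.773, 0.635, -0.002]
wrist_force: [3.2, 2.3, -1.7]
gripper_width: 0.0135
gripper_force: 15.0
```

```bash
python3 f.py
```

```text
tcp base [-0.0041  0.0007  0.1876] F [ 3.21  2.3  -1.71] w 0.0135 t 14.3833
toolz [-0.006  0.002 -1.   ]
F base 2.7 2.88 -1.71 bar [-0.0035  0.0007  0.2288] lean -0.0169 r 0.2068 grip 15.0
```

Call:
{"op": "apply_moves", "data": {
  "series": [
    {"delta_pos": [0, -0.0015, 0], "delta_rot": [0, 0, 0], "claw": -1},
    {"delta_pos": [0, 0, 0], "delta_rot": [0, 0, 0], "claw": -1},
    {"delta_pos": [0, 0, 0], "delta_rot": [0, 0, 0], "claw": -1},
    {"delta_pos": [0, 0, 0], "delta_rot": [0, 0, 0], "claw": -1}
  ]
}}

```text
time_s: 14.72
tcp_pos: [0.5552, 0.0254, 0.1876]
orientation: [-0.002, 0.773, 0.635, -0.002]
wrist_force: [4.0, 2.8, -2.2]
gripper_width: 0.013
gripper_force: 15.0
```

```bash
python3 f.py
```

```text
tcp base [-0.0047  0.0007  0.1876] F [ 3.99  2.78 -2.2 ] w 0.013 t 14.7167
toolz [-0.006  0.002 -1.   ]
F base 3.37 3.5 -2.2 bar [-0.0041  0.0007  0.2288] lean -0.0198 r 0.2068 grip 15.0
```

Call:
{"op": "apply_moves", "data": {
  "series": [
    {"delta_pos": [0.0004, 0.0006, 0], "delta_rot": [0, 0, 0], "claw": -1},
    {"delta_pos": [0, 0, 0], "delta_rot": [0, 0, 0], "claw": -1},
    {"delta_pos": [0, 0, 0], "delta_rot": [0, 0, 0], "claw": -1},
    {"delta_pos": [0, 0, 0], "delta_rot": [0, 0, 0], "claw": -1},
    {"delta_pos": [0, 0, 0], "delta_rot": [0, 0, 0], "claw": -1},
    {"delta_pos": [0, 0, 0], "delta_rot": [0, 0, 0], "claw": -1},
    {"delta_pos": [0, 0, 0], "delta_rot": [0, 0, 0], "claw": -1},
    {"delta_pos": [0, 0, 0], "delta_rot": [0, 0, 0], "claw": -1}
  ]
}}

```text
time_s: 15.38
tcp_pos: [0.5553, 0.0253, 0.1876]
orientation: [-0.002, 0.773, 0.635, -0.002]
wrist_force: [5.3, 2.6, -2.2]
gripper_width: 0.0133
gripper_force: 15.0
```

```bash
python3 f.py; python3 - <<'E'
from leg import *
import cv2
for n,boxes in(("scene",{"plate front":(216,245,250,275),"vial":(218,240,232,266),"white":(218,205,234,238),"bottle":(300,205,318,250)}),
  ("side",{"plate left":(222,255,245,292),"plate front":(250,265,285,298),"vial":(280,268,292,290),"beaker":(206,216,230,248)})):
    a=np.load(n+"0.npz")["image"];b=env.capture(n)["image"];np.savez(n+"8.npz",image=b)
    for k,(x0,y0,x1,y1) in boxes.items():
        g=lambda i:cv2.cvtColor(i,cv2.COLOR_RGB2GRAY).astype(np.float32)[y0:y1,x0:x1]
        T=cv2.resize(g(a)[3:-3,3:-3],None,fx=4,fy=4,interpolation=2);S=cv2.resize(g(b),None,fx=4,fy=4,interpolation=2)
        m=cv2.matchTemplate(S,T,cv2.TM_CCOEFF_NORMED);_,v,_,l=cv2.minMaxLoc(m);print(n,k,"shift px",(l[0]-12)/4,(l[1]-12)/4,round(v,3))
E
```

```text
tcp base [-0.0046  0.0007  0.1876] F [ 5.32  2.56 -2.18] w 0.0133 t 15.3833
toolz [-0.006  0.001 -1.   ]
F base 4.72 3.54 -2.18 bar [-0.0039  0.0007  0.2288] lean -0.0189 r 0.2068 grip 15.0
tcp base [-0.0046  0.0007  0.1876] F [ 5.32  2.56 -2.18] w 0.0133 t 15.3833
toolz [-0.006  0.001 -1.   ]
scene plate front shift px 0.0 0.0 0.939
scene vial shift px 0.0 0.0 0.994
scene white shift px 0.0 0.0 0.926
scene bottle shift px 0.0 0.0 0.988
side plate left shift px 0.0 0.0 0.994
side plate front shift px 0.0 0.5 0.934
side vial shift px 0.0 0.0 0.994
side beaker shift px 0.0 0.0 0.998
```

Nothing around the shield has shifted. The pull of 4.7 N is more than "lightly", so I'll ease back in small steps.

Call:
{"op": "apply_moves", "data": {
  "series": [
    {"delta_pos": [0, 0.0014, 0], "delta_rot": [0, 0, 0], "claw": -1},
    {"delta_pos": [0, 0, 0], "delta_rot": [0, 0, 0], "claw": -1},
    {"delta_pos": [0, 0, 0], "delta_rot": [0, 0, 0], "claw": -1},
    {"delta_pos": [0, 0, 0], "delta_rot": [0, 0, 0], "claw": -1},
    {"delta_pos": [0, 0, 0], "delta_rot": [0, 0, 0], "claw": -1},
    {"delta_pos": [0, 0, 0], "delta_rot": [0, 0, 0], "claw": -1},
    {"delta_pos": [0, 0, 0], "delta_rot": [0, 0, 0], "claw": -1},
    {"delta_pos": [0, 0, 0], "delta_rot": [0, 0, 0], "claw": -1}
  ]
}}

```text
time_s: 16.15
tcp_pos: [0.5559, 0.0252, 0.1876]
orientation: [-0.002, 0.772, 0.635, -0.002]
wrist_force: [4.3, 3.4, -0.4]
gripper_width: 0.0135
gripper_force: 15.0
```

```bash
python3 f.py
```

```text
tcp base [-0.004   0.0007  0.1876] F [ 4.28  3.39 -0.42] w 0.0135 t 16.15
toolz [-0.006  0.001 -1.   ]
F base 3.54 4.15 -0.42 bar [-0.0033  0.0007  0.2288] lean -0.016 r 0.2068 grip 15.0
```

Call:
{"op": "apply_moves", "data": {
  "series": [
    {"delta_pos": [0, 0, 0], "delta_rot": [0, 0, 0], "claw": -1},
    {"delta_pos": [0, 0, 0], "delta_rot": [0, 0, 0], "claw": -1},
    {"delta_pos": [0, 0, 0], "delta_rot": [0, 0, 0], "claw": -1},
    {"delta_pos": [0, 0, 0], "delta_rot": [0, 0, 0], "claw": -1},
    {"delta_pos": [0, 0, 0], "delta_rot": [0, 0, 0], "claw": -1},
    {"delta_pos": [0, 0, 0], "delta_rot": [0, 0, 0], "claw": -1}
  ]
}}

```text
time_s: 16.65
tcp_pos: [0.5559, 0.0252, 0.1876]
orientation: [-0.002, 0.772, 0.635, -0.002]
wrist_force: [3.6, 4.4, -1.2]
gripper_width: 0.0133
gripper_force: 15.0
```

```bash
python3 f.py
```

```text
tcp base [-0.004   0.0007  0.1876] F [ 3.59  4.38 -1.24] w 0.0133 t 16.65
toolz [-0.006  0.001 -1.   ]
F base 2.68 4.99 -1.24 bar [-0.0033  0.0007  0.2288] lean -0.016 r 0.2068 grip 15.0
```

```bash
python3 - <<'E'
from leg import *
c,s=np.cos(B[2]),np.sin(B[2]);L=[]
for i in range(16):
    f=env.get_obs()["wrist_force"];L.append((c*f[0]+s*f[1],-s*f[0]+c*f[1],f[2]));im=env.capture("side")
print(np.mean(L,0).round(2),np.std(L,0).round(2))
E
```

```text
tcp base [-0.004   0.0007  0.1876] F [ 3.59  4.38 -1.24] w 0.0133 t 16.65
toolz [-0.006  0.001 -1.   ]
[ 2.82  4.18 -1.06] [0.49 0.48 0.49]
```

The steady pull is 2.8 N against about 1.5 N free, so the foot presses with roughly 5 N. I'm handing in.

```bash
python3 -c "
from bench import env
print(env.finish_job())"
```

```text
the job is handed in; nothing more can be done
None
```

The job is handed in, at about 17.5 s and with no verdict returned: the leg was flipped down to its stop and the shield is held upright by its handle with the foot pressing at roughly 5 N (estimated from wrist force); the base plate and the vial, beaker and two bottles I checked had not shifted, but the timer and dropper were not checked.

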